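# Slacken the knurled clamp nut and slide the strap off the specimen

## Robot

A 7-joint arm with a two-finger parallel gripper is mounted at the origin on a cart in front of the work surface, level with it; the furniture and walls round the work are solid. World frame = base frame: x ahead of the robot, y to its left, z up, the work surface at z = 0. Lengths are in m, angles in rad, forces in N, time in s.
With the tool pointing down it reaches from about 0.4 to 0.85 m from the base axis. Payload 10.4 kg.
Tool frame: the origin (TCP) lies midway between the tips of the shut fingers; the grasp point (between the pads) lies 19 mm behind it; z points along the fingers, x is the direction in which the jaws open and shut, and the axes are right-handed (so a half turn about z gives the same grasp; the last joint's range is limited). The gripper opens to 87 mm and grips with 3 to 60 N. Pads are 19 mm wide; open, the fingers measure 117 mm over their backs; the gripper's body (75 mm by 190 mm) begins 51 mm behind the grasp point.
Start: joints at [-1.181, 0.332, -0.065, 1.46, 0.022, 1.35, -0.088], TCP at [0.251, 0.573, 0.223] pointing down, gripper open.
Joint ranges: [-2.6, 2.6], [-0.5, 2.12], [-1.47, 1.34], [0.16, 2.42], [-1.27, 4.41], [0.06, 2.06], [-2.6, 2.6]. Speed limits (rad/s): [2.22, 2.22, 2.79, 2.79, 3.14, 3.14, 3.14].

## Interface

Orientations are given as a unit quaternion [x, y, z, w].
In Python, from cell import arm gives the robot as it stands. Calls block until the motion is done:
- arm.move_pose(position, orientation): joint-space move of the TCP to a pose.
- arm.move_straight(position, velocity=0.15, orientation=None, force_limit=None): straight line of the TCP; orientation=None keeps the orientation; velocity is the mean speed in m/s. With force_limit (N) it stops when the force on the tool has changed by that much, and returns True; else False.
- arm.goto_joints(angles): joint-space move.
- arm.release() and arm.gripper_close(): open the fingers fully, or close them until they stop; the grip force is fixed at half the most.
- arm.dwell(seconds).
- arm.inverse_kinematics(position, orientation): joint angles nearest the present ones, or None.
- arm.read_state(): the state.
- arm.capture(name): name is "side" or "top"; returns (picture, depth): 480x640x3 uint8, red, green, blue; 480x640 float32, m along the optical axis (not along the pixel's ray), 0 where there is no reading.
- arm.camera_params(name): a dict with "fov_y" (degrees; the focal length in pixels is half the picture's height over the tangent of half this angle, whatever the lens; pixels are square), "cx", "cy" (the principal point, pixels), "R" (3x3) and "t" (3): a world point X has camera coordinates R X + t. Camera axes: x right, y down, z forward; pixel columns grow to the right and rows downward; lengths in m; the calibration is good to about 2 mm. A picture is of the moment at which its call begins. camera_params takes no time and is no camera call.
A pose or a line that the arm cannot do raises arm.Unreachable and nothing moves.
- arm.finish_job(): hands the job in, once; it reports no verdict.
The state is a dict: "time_s": time; "joints": joint angles; "dq": joint speeds; "effort": joint torques, N m; "ee_pos": TCP position; "tool_rot": TCP orientation; "ft_force": force on the tool from outside, world axes, zero at the start; "ft_torque": the same for the moment, N m; "finger_gap": opening from 0.0 (shut) to 1.0 (fully open).
Only numpy, scipy, OpenCV 4.12 (cv2) and the standard library are available. Lean on these libraries where they do the work, as an engineer would, in place of code of your own. Each camera call takes 0.05 s, during which the arm holds its last target. There are 200 camera calls.

## Task

Free the specimen in the clamping fixture: roll a fingertip along the knurled rim of the big round clamp nut, counterclockwise seen from above, until it has been loosened by two full turns (to within a quarter turn). Only then push the upright tab of the clamp strap with a fingertip, away from the specimen, until the strap stops at its far end. Leave the specimen lying in its nest, and leave the things standing round the fixture where they are.

Things in the scene. Friction and masses are not known exactly. Their poses are not given: they have to be found in the camera images.
- fixture: grey painted base plate of the clamping fixture, fixed to the bench, 195 x 100 x 10 mm. Origin: at bench height on the vertical axis of the stud and nut. Its x axis runs along the plate from the specimen towards the nut (specimen nest at x = -100 mm; plate from x = -125 to +70 mm, y = -50 to +50 mm), z is up. The stud through the nut ends 84 mm above the bench
- nut (a joint): turn of the clamp nut in rad, counted over full turns and growing as it loosens (counterclockwise seen from above); 0 to 0.3 at the start, a hard stop at 0, free up to 25. It stays where it is left; turning takes about 0.05 N m, i.e. 1.2 N along the rim
- nut_center (a point): centre of the clamp nut: a knurled steel disc, diameter 88 mm, 18 mm high (9 mm above and below this point, which starts 65 mm above the bench), axis vertical, with one dark radial index line on its flat top. It rises 1.5 mm a turn as it loosens. The space round its rim is free down to the strap's tab (top 54 mm above the bench) and otherwise to 36 mm above the bench; the nut is too wide for most grippers to take between the fingers
- strap (a joint): travel of the clamp strap along the fixture's x axis in m: 0 to 0.003 at the start (its toe over the specimen), 0.028 = stop, pushed right back. It takes about 2 N and stays where it is left
- tab_face (a point): middle of the face of the strap's upright tab that looks to the specimen (fixture's -x), 44 mm above the bench; moves with the strap. The tab is a plate 30 mm wide (along y), 5 mm thick, rising from the strap's top (35 mm above the bench) to 54 mm. The strap, 30 mm wide, goes 16 mm on past the tab over the specimen
- nest (a point): centre of a specimen lying in the nest: 18 mm above the bench, 100 mm from the stud. The nest is a low ring, 15 mm above the bench, 34 mm inside
- specimen: loose black resin mount with a metal face, diameter 30 mm, 16 mm high, lying in the nest with its top 26 mm above the bench. Origin: centre of its underside
- lens_can: bystander: loose grey canister with a black ribbed cap, diameter 38 mm, 54 mm high. Origin: centre of its underside
- eyepiece: bystander: loose black eyepiece, diameter 39 mm, 42 mm high. Origin: centre of its underside
- iron_block: bystander: loose iron block 22 x 30 x 24 mm beside the fixture (its +y side). Origin: centre of its underside
- iron_bar: bystander: loose iron bar 18 x 45 x 16 mm behind the fixture (its +x end). Origin: centre of its underside
- round_mount: bystander: loose black round resin mount, diameter 25 mm, 14 mm high, behind the fixture (its +x end). Origin: centre of its underside

How it is judged:
By the outcome, as a careful person would: the job done as asked, in the order asked, and still so for the second after the job is handed in, with the robot touching nothing.
It also fails if it takes over 64 s, if anything falls off the work surface, if the arm or the gripper's body presses on something with over 40 N, if the wrist force passes 120 N, or if a joint passes its speed limit or range.

## Working session

There is one attempt and no reset: what is moved stays moved. The work goes in short steps, each a Python script; the robot and the scene stay as the last script left them, time stands still between calls to the robot, and variables do not carry over. Pictures are saved under pics/ and viewed, about 8 in all and at most 12, crops included, and the job is handed in when it is done.

```bash
ls; mkdir -p pics
python3 - <<'E'
from cell import arm
import cv2,numpy as np
for n in("side","top"):
    p,d=arm.capture(n); cv2.imwrite(f"pics/{n}0.png",p[:,:,::-1]); np.save(f"pics/{n}0.npy",d)
    c=arm.camera_params(n); print(n,c)
print(arm.read_state())
E
```

```text
pics
side {'fov_y': 49.111980442169354, 'cx': 313.6492402967817, 'cy': 246.46119774860634, 'R': array([[-0.94324596, -0.33191693, -0.01087243],
       [-0.18713454,  0.55827764, -0.80827393],
       [ 0.27434964, -0.76036651, -0.58870625]]), 't': array([0.52469064, 0.11850585, 0.97000962])}
top {'fov_y': 51.89634377066355, 'cx': 320.07845291556595, 'cy': 247.24354249021172, 'R': array([[-0.02339628, -0.99948765, -0.02184129],
       [-0.99632958,  0.02511064, -0.0818341 ],
       [ 0.08234062,  0.01984651, -0.99640661]]), 't': array([0.08133939, 0.54590144, 1.17763139])}
{'time_s': 0.1, 'joints': array([-1.18057425,  0.33279939, -0.06468807,  1.46085608,  0.02160794,
        1.34986031, -0.08847319]), 'dq': array([-0.00104201, -0.00136147, -0.00036125, -0.00503957, -0.00074485,
       -0.00104529, -0.00094846]), 'effort': array([ 1.53559391e-03, -6.24542570e+01,  2.46444385e-02, -3.90716922e+01,
       -6.13771984e-02,  3.65718605e-02,  5.38387212e-05]), 'ee_pos': array([0.25062536, 0.57218587, 0.22183985]), 'tool_rot': array([ 8.37007167e-01,  5.47191581e-01, -4.95054999e-04,  3.62822104e-04]), 'ft_force': array([-0.23329772, -0.12024358, -0.15900446]), 'ft_torque': array([ 0.02333779, -0.0536346 ,  0.02240197]), 'finger_gap': 1.0045449089604312}
```

View pics/top0.png

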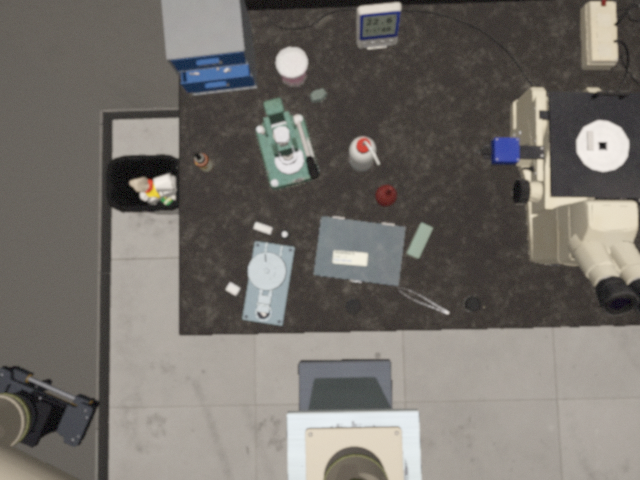

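View pics/side0.png

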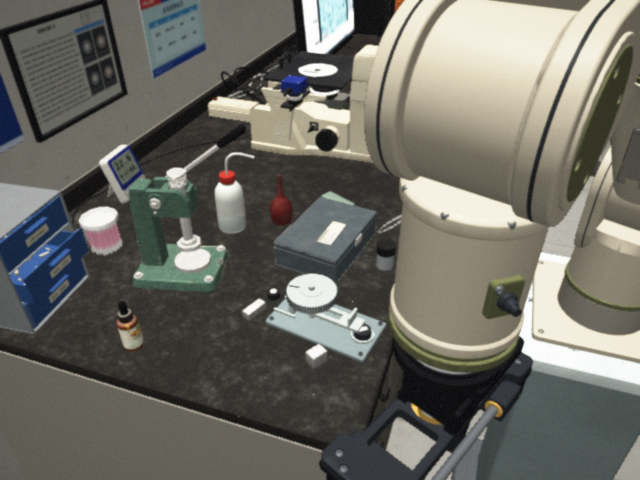

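The top view shows the fixture at about (268,283), with the nut at (267,271), the specimen at (263,313), the block at (233,289), and the bar and mount at (263,228) and (284,234). Nothing blocks the view, so I'll measure next.

```bash
cat > h.py <<'E'
import numpy as np,cv2
from cell import arm
def cam(n):
    c=arm.camera_params(n); f=240/np.tan(np.radians(c["fov_y"]/2)); return c,f,np.array(c["R"]),np.array(c["t"])
def ray(n,u,v,z):
    c,f,R,t=cam(n); d=R.T@np.array([(u-c["cx"])/f,(v-c["cy"])/f,1]); o=-R.T@t
    return o+d*(z-o[2])/d[2]
def cloud(n,d):
    c,f,R,t=cam(n); v,u=np.mgrid[:480,:640]
    P=np.stack([(u-c["cx"])/f*d,(v-c["cy"])/f*d,d],-1)
    W=(P-t)@R; W[d==0]=np.nan; return W
def proj(n,X):
    c,f,R,t=cam(n); p=R@np.array(X)+t; return p[:2]/p[2]*f+[c["cx"],c["cy"]]
E
python3 - <<'E'
from h import *
for n,(a,b,c,d) in {"top":(215,305,215,335),"side":(235,395,265,370)}.items():
    D=np.load(f"pics/{n}0.npy"); W=cloud(n,D); I=cv2.imread(f"pics/{n}0.png")
    roi=np.zeros((480,640),bool); roi[c:d,a:b]=1
    m=(roi&(W[...,2]>.064)&(W[...,2]<.085)).astype(np.uint8)
    k,l,s,ce=cv2.connectedComponentsWithStats(m)
    j=1+np.argmax(s[1:,4]); P=W[l==j]; print(n,"nut px",ce[j],s[j],"ray",ray(n,*ce[j],.074),"med z",np.median(P[:,2]),P.mean(0),np.ptp(P,axis=0))
    m=(roi&(W[...,2]>.006)&(W[...,2]<.014))
    hull=cv2.minAreaRect(W[m][:,:2].astype(np.float32)*1000); print("plate",hull,m.sum())
    print("bench z",np.nanmedian(W[(roi)&(W[...,2]<.005)][:,2]))
    s=5 if n=="side" else 6
    cv2.imwrite(f"pics/{n}crop.png",cv2.resize(I[c:d,a:b],None,fx=s,fy=s,interpolation=cv2.INTER_CUBIC)[:600,:800])
E
```

```text
top nut px [267.09964727 270.97354497] [ 248  252   39   39 1134] ray [0.4912195  0.19165981 0.074     ] med z 0.07472911809303608 [0.49122533 0.19156241 0.07478353] [0.08866431 0.08968211 0.02042743]
plate ((489.47332763671875, 219.14852905273438), (219.31138610839844, 277.7669677734375), 88.50032806396484) 1661
bench z 0.00037033411165798266
side nut px [311.24753127 292.23831468] [ 286  274   51   38 1519] ray [0.48921627 0.20061355 0.074     ] med z 0.07413636026266589 [0.48946598 0.19991729 0.07378132] [0.08880463 0.08937509 0.02081788]
plate ((494.30877685546875, 159.14483642578125), (259.60772705078125, 293.3825378417969), 8.55083179473877) 3156
bench z 0.0001818529998999805
```

```bash
python3 -c "
import cv2;I=cv2.imread('pics/top0.png')[215:335,215:305];cv2.imwrite('pics/tc.png',cv2.resize(I,None,fx=5,fy=5,interpolation=cv2.INTER_CUBIC))"
```

```text
(no output)
```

View pics/tc.png

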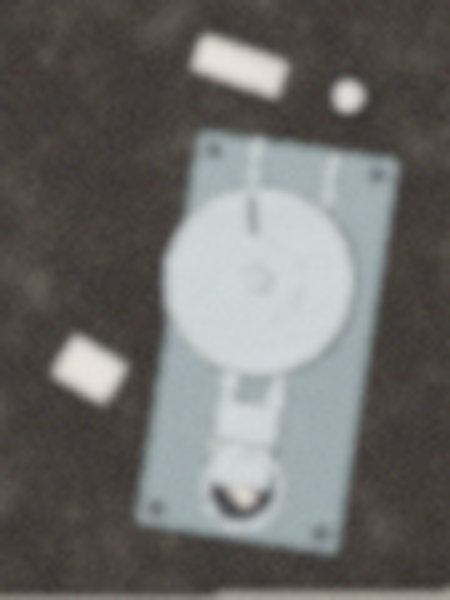

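View pics/sidecrop.png

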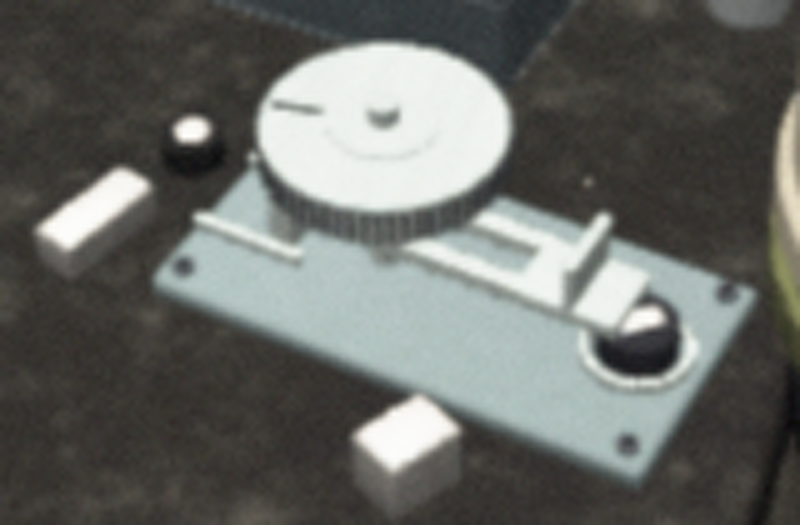

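In the top crop the index line is at about (252,215), the stud at (262,278), and the plate corners at (197,130), (400,158), (338,555) and (135,520). In the side crop the stud tip is at (384,108) and the top edge of the tab runs from about (570,265) to (605,215).

Run:
```python
from h import *
T=lambda u,v,z:ray("top",215+(u+.5)/5-.5,215+(v+.5)/5-.5,z)
S=lambda u,v,z:ray("side",235+(u+.5)/5-.5,265+(v+.5)/5-.5,z)
print("stud",T(262,278,.084),S(384,104,.084))
c=[T(*p,.01)[:2] for p in((197,130),(400,158),(338,555),(135,520))]
c=np.array(c); print(c, [np.linalg.norm(c[i]-c[(i+1)%4]) for i in range(4)])
ex=(c[0]+c[1]-c[2]-c[3]); ex/=np.linalg.norm(ex); ey=np.array([-ex[1],ex[0]])
C=c.mean(0)+ex*.0275; print("ex",ex,np.degrees(np.arctan2(ex[1],ex[0])),"C from plate",C)
# side-view plate corners
s=np.array([S(*p,.01)[:2] for p in((155,282),(755,292),(640,480))]); print("side corners",s)
for n in("top","side"):
    W=cloud(n,np.load(f"pics/{n}0.npy")); m=(W[...,2]>.071)&(W[...,2]<.0765)&(np.linalg.norm(W[...,:2]-C,axis=-1)<.07)
    P=W[m]; (u,r)=cv2.minEnclosingCircle(P[:,:2].astype(np.float32)*1000); print(n,u,r,P[:,:2].mean(0))
    L=np.stack([(W[...,:2]-C)@ex,(W[...,:2]-C)@ey,W[...,2]],-1)
    m=(L[...,0]<-.05)&(L[...,0]>-.12)&(abs(L[...,1])<.03)&(L[...,2]>.042)&(L[...,2]<.06)
    print(n,"tab",L[m].mean(0),L[m].min(0),L[m].max(0),m.sum())
    print("tab edge", [((T if n=="top" else S)(*p,.054)[:2]-C)@np.array([ex,ey]).T for p in ([(218,440),(275,445)] if n=="top" else [(570,265),(605,215)])])
print("index angle", (lambda d:np.degrees(np.arctan2(d@ey,d@ex)))(T(252,215,.074)[:2]-T(262,278,.084)[:2]))
```

```text
stud [0.4926393  0.19057754 0.084     ] [0.49099771 0.1944204  0.084     ]
[[0.56940204 0.23125543]
 [0.55297613 0.13105756]
 [0.35980995 0.16499178]
 [0.37889379 0.263988  ]] [np.float64(0.1015353298544479), np.float64(0.19612420876494066), np.float64(0.10081887239868671), np.float64(0.1932998022237459)]
ex [ 0.98523741 -0.17119362] -9.857225730387672 C from plate [0.4923645  0.19311537]
side corners [[0.56608224 0.23171469]
 [0.36128025 0.16756426]
 [0.37716718 0.26557195]]
top (491.12542724609375, 191.9137420654297) 44.71146011352539 [0.49163787 0.1914415 ]
top tab [-0.08010211 -0.00200627  0.05276434] [-0.08282169 -0.01564656  0.04330056] [-0.07776501  0.01265701  0.05817203] 31
tab edge [array([-0.07727497,  0.01015137]), array([-0.07558158, -0.01685256])]
side (491.1966247558594, 194.3490753173828) 45.45810317993164 [0.49066408 0.19697056]
side tab [-0.08087997  0.00331654  0.05023934] [-0.08323791 -0.01526905  0.04206364] [-0.07723139  0.01679153  0.05555913] 80
tab edge [array([-0.08003684,  0.01336406]), array([-0.07972619, -0.01456099])]
index angle 20.35557191593847
```

```bash
cat >> h.py <<'E'
YAW=np.radians(-9.86); EX=np.array([np.cos(YAW),np.sin(YAW)]); EY=np.array([-EX[1],EX[0]])
C=np.array([.4915,.193]); R=.044; A=.015; B=.0095; ph=YAW+np.pi/2
Q=[np.cos(ph/2),np.sin(ph/2),0,0]
def w(x,y,z): return np.r_[C+x*EX+y*EY,z]
def loc(p): d=np.array(p)[:2]-C; return np.array([d@EX,d@EY])
def F():
    f=arm.read_state()["ft_force"]; return np.array([f[:2]@EX,f[:2]@EY,f[2]])
E
python3 - <<'E'
from h import *
for p in [w(.075,.08,.06),w(-.07,.08,.06),w(-.07,-.08,.06),w(.07,-.08,.06),w(-.1,0,.042)]:
    q=arm.inverse_kinematics(p,Q); print(None if q is None else np.round(q,2))
arm.gripper_close()
arm.move_pose(w(.008,R+A+.02,.14),Q)
s=arm.read_state(); print(s["time_s"],s["finger_gap"],loc(s["ee_pos"]),s["ee_pos"],F())
arm.move_straight(w(.008,R+A+.02,.060),.15)
f0=F(); print(arm.read_state()["time_s"],f0)
print(arm.move_straight(w(.008,R+A-.008,.060),.03,force_limit=3))
s=arm.read_state(); print(s["time_s"],loc(s["ee_pos"]),F()-f0)
E
```

```text
[-0.61  0.48  0.15  1.62 -0.08  1.05  0.96]
[-0.73  0.26  0.08  1.92 -0.02  0.96  0.75]
[-0.68  0.07  0.28  2.15 -0.02  0.93  1.01]
[-0.54  0.34  0.32  1.84 -0.13  0.98  1.23]
[-0.74  0.14  0.15  2.12 -0.03  0.89  0.83]
3.1417 0.004403795946188426 [0.0072542  0.08038928] [0.51241302 0.27095964 0.14023552] [ 0.17579954 -1.00951565  0.65816301]
3.825 [ 0.55500977 -0.17473266  0.36062951]
True
4.65 [0.00802685 0.05304568] [0.78369059 2.56630776 0.95604564]
```

Run:
```python
from h import *
f0=np.array([.55,-.17,.36])
for y in(.052,.051):
    arm.move_straight(w(.008,y,.06),.05); s=arm.read_state(); print(s["time_s"],loc(s["ee_pos"]),F()-f0)
arm.move_straight(w(-.004,.051,.06),.06); s=arm.read_state(); print(s["time_s"],loc(s["ee_pos"]),F()-f0)
p,d=arm.capture("side"); cv2.imwrite("pics/s1.png",cv2.resize(p[230:350,220:380,::-1],None,fx=5,fy=5,interpolation=cv2.INTER_CUBIC))
```

```text
4.9 [0.00800823 0.05280299] [-0.55892884  5.42693766 -0.35690711]
5.15 [0.00796862 0.05255964] [-0.4146776   8.1088728  -1.94252943]
5.5 [-0.00467114  0.05260252] [-1.75193846  7.60120604  0.95074978]
```

View pics/s1.png

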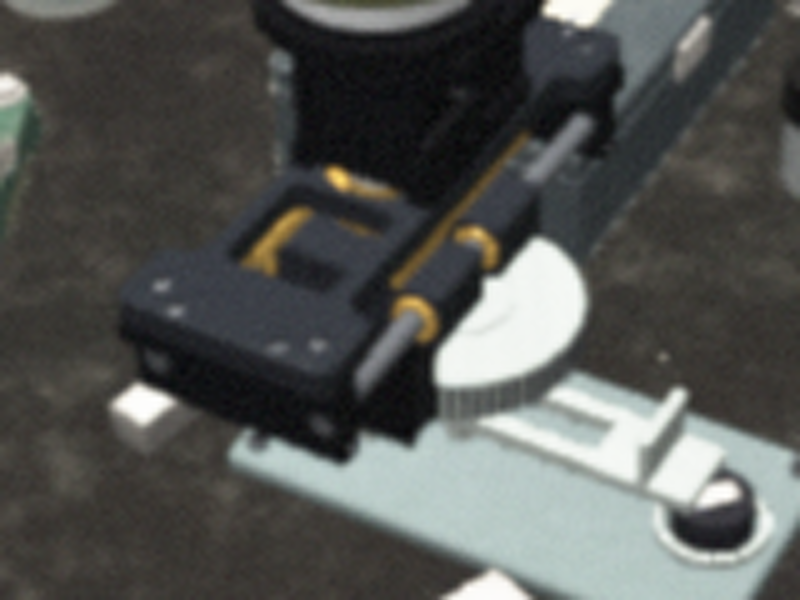

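Contact is soft, about 2.7 N per commanded mm, and the finger is on the +y rim. I'll follow the rim with force feedback for half a circle and check for slip there.

```bash
cat >> h.py <<'E'
import json,os
A=.0088
def path(K=5):
    """one lap from +y face end: list of (normal angle in fixture frame, corner offset)"""
    L=[]
    for k,(sx,sy) in enumerate([(-1,1),(-1,-1),(1,-1),(1,1)]):   # corner side of nut the finger is on
        for i in range(K+1): L.append((np.pi/2*(1+k+i/K),np.array([sx*B,sy*A])))
    return L
def run(idx,pen,f0,vel=.1,target=8.,z=.060):
    L=path(); log=[]
    for i in idx:
        a,o=L[i%len(L)]; n=np.array([np.cos(a),np.sin(a)]); t=np.array([-n[1],n[0]])
        arm.move_straight(w(*((R-pen)*n+o),z),vel)
        f=F()-f0; N=f[:2]@n; log.append((i,round(np.degrees(a)),round(N,1),round(f[:2]@t,1),round(f[2],1),round(pen*1e3,1)))
        pen=float(np.clip(pen+.5*(target-N)/2700,.0,.008))
    print(*log,sep="\n"); print("t",arm.read_state()["time_s"],"pen",pen); return pen
def shot(name,box,s,out):
    p,d=arm.capture(name); a,b,c,e=box
    cv2.imwrite(out,cv2.resize(p[c:e,a:b,::-1],None,fx=s,fy=s,interpolation=cv2.INTER_CUBIC)); return p,d
E
python3 - <<'E'
from h import *
run(range(0,12),.0025,np.array([.55,-.17,.36]))
a,_=shot("side",(250,380,250,350),4,"pics/_a.png"); b,_=shot("top",(215,305,215,335),4,"pics/_b.png")
A_=cv2.imread("pics/_a.png");B_=cv2.imread("pics/_b.png"); h=max(len(A_),len(B_))
cv2.imwrite("pics/s2.png",np.hstack([cv2.copyMakeBorder(i,0,h-len(i),0,0,0) for i in(A_,B_)])[:600,:800])
E
```

```text
(0, 90, np.float64(9.2), np.float64(1.5), np.float64(0.1), 2.5)
(1, 108, np.float64(7.9), np.float64(1.9), np.float64(1.3), 2.3)
(2, 126, np.float64(7.7), np.float64(2.2), np.float64(2.2), 2.3)
(3, 144, np.float64(8.9), np.float64(1.3), np.float64(5.0), 2.4)
(4, 162, np.float64(10.9), np.float64(1.3), np.float64(5.0), 2.2)
(5, 180, np.float64(8.7), np.float64(1.4), np.float64(4.4), 1.6)
(6, 180, np.float64(7.6), np.float64(0.9), np.float64(3.9), 1.5)
(7, 198, np.float64(7.3), np.float64(0.8), np.float64(1.8), 1.6)
(8, 216, np.float64(6.0), np.float64(1.3), np.float64(0.9), 1.7)
(9, 234, np.float64(6.6), np.float64(-0.1), np.float64(-1.1), 2.1)
(10, 252, np.float64(7.3), np.float64(0.9), np.float64(0.5), 2.3)
(11, 270, np.float64(7.4), np.float64(-0.1), np.float64(0.6), 2.5)
t 8.9583 pen 0.0025779988313171156
```

```bash
python3 -c "
import cv2;print(cv2.imread('pics/s2.png').shape)"
```

```text
(480, 800, 3)
```

View pics/s2.png

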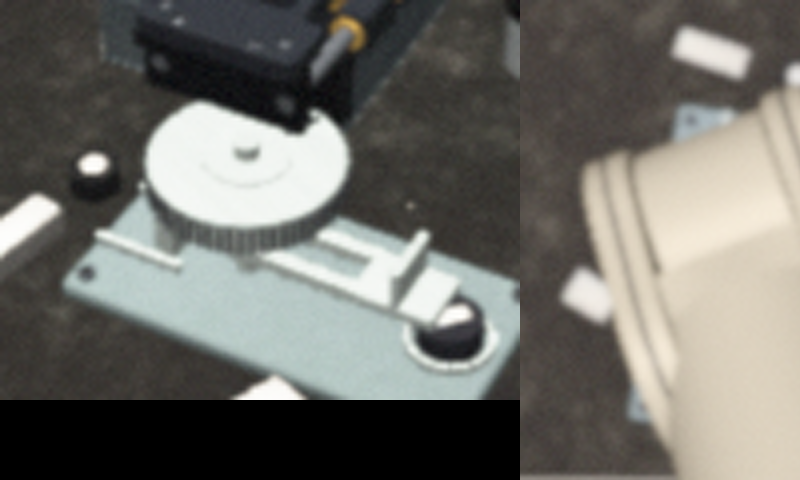

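The force is steady at about 8 N, the nut is visible and nothing is disturbed. Dead reckoning gives about 226° so far, which would hide the index line under the gripper. I'll continue to about 4π, saving pictures on the way, then back off and check.

Run:
```python
from h import *
f0=np.array([.55,-.17,.36]); pen=.0026; box=(270,350,260,330); ims=[]
for r in (range(12,21),range(21,28),range(28,34),range(34,38)):
    pen=run(r,pen,f0); shot("side",box,4,"pics/_a.png"); ims.append(cv2.imread("pics/_a.png"))
n=np.array([np.cos(np.radians(288)),np.sin(np.radians(288))])
arm.move_straight(w(*(n*.085),.060),.15); arm.move_straight(w(*(n*.085),.15),.2); print(F(),arm.read_state()["time_s"])
shot("side",box,4,"pics/_a.png"); ims.append(cv2.imread("pics/_a.png"))
p,d=shot("top",(215,305,215,335),4,"pics/_b.png"); cv2.imwrite("pics/t3.png",p[:,:,::-1])
p,d=arm.capture("side"); cv2.imwrite("pics/side3.png",p[:,:,::-1]); np.save("pics/side3.npy",d)
b=cv2.resize(cv2.imread("pics/_b.png"),(320,280)) 
g=[cv2.resize(i,(266,233)) for i in ims+[cv2.resize(cv2.imread("pics/_b.png"),(266,233))]]
cv2.imwrite("pics/s3.png",np.vstack([np.hstack(g[:3]),np.hstack(g[3:])]))
```

```text
(12, 270, np.float64(7.6), np.float64(0.2), np.float64(0.8), 2.6)
(13, 288, np.float64(8.5), np.float64(0.4), np.float64(0.2), 2.7)
(14, 306, np.float64(7.8), np.float64(0.7), np.float64(-0.9), 2.6)
(15, 324, np.float64(8.7), np.float64(1.2), np.float64(-3.4), 2.6)
(16, 342, np.float64(9.7), np.float64(1.5), np.float64(-4.9), 2.5)
(17, 360, np.float64(10.8), np.float64(0.8), np.float64(-6.8), 2.2)
(18, 360, np.float64(10.0), np.float64(1.6), np.float64(-5.3), 1.7)
(19, 378, np.float64(7.6), np.float64(1.9), np.float64(-2.3), 1.3)
(20, 396, np.float64(7.1), np.float64(0.6), np.float64(-1.9), 1.4)
t 11.7083 pen 0.0015323509940313293
(21, 414, np.float64(6.5), np.float64(2.9), np.float64(-0.0), 1.5)
(22, 432, np.float64(5.9), np.float64(1.5), np.float64(0.4), 1.8)
(23, 450, np.float64(6.6), np.float64(1.7), np.float64(1.2), 2.2)
(24, 90, np.float64(7.3), np.float64(1.9), np.float64(1.6), 2.4)
(25, 108, np.float64(7.2), np.float64(1.6), np.float64(2.6), 2.6)
(26, 126, np.float64(9.0), np.float64(1.4), np.float64(2.5), 2.7)
(27, 144, np.float64(9.8), np.float64(0.5), np.float64(5.2), 2.5)
t 13.8 pen 0.0021833598220480973
(28, 162, np.float64(11.6), np.float64(1.6), np.float64(6.6), 2.2)
(29, 180, np.float64(10.0), np.float64(0.5), np.float64(5.6), 1.5)
(30, 180, np.float64(8.6), np.float64(1.1), np.float64(4.3), 1.2)
(31, 198, np.float64(6.2), np.float64(0.2), np.float64(1.5), 1.0)
(32, 216, np.float64(5.8), np.float64(0.4), np.float64(2.3), 1.4)
(33, 234, np.float64(6.3), np.float64(1.4), np.float64(-0.2), 1.8)
t 15.5917 pen 0.002109682374822594
(34, 252, np.float64(6.8), np.float64(1.1), np.float64(0.4), 2.1)
(35, 270, np.float64(7.8), np.float64(1.3), np.float64(1.3), 2.3)
(36, 270, np.float64(6.7), np.float64(1.3), np.float64(0.8), 2.4)
(37, 288, np.float64(8.5), np.float64(0.7), np.float64(0.3), 2.6)
t 16.8333 pen 0.0025249158382501828
[ 0.07381816  0.0384033  -1.44574494] 17.85
```

View pics/s3.png

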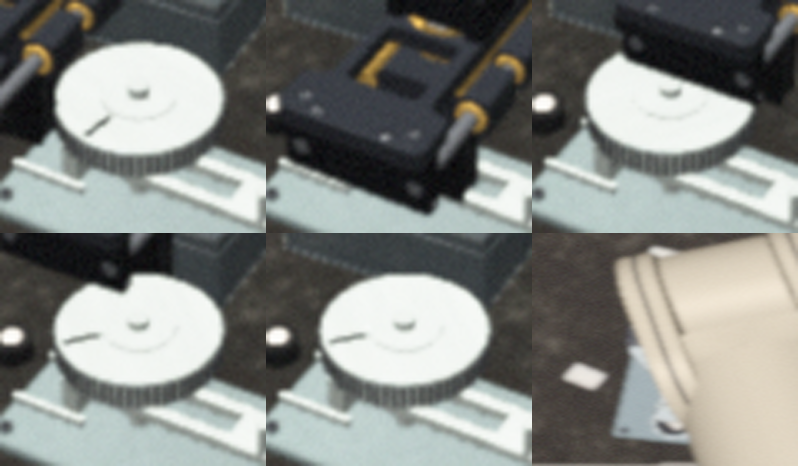

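Panels 1, 4 and 5 show the index line clearly: at (85–110, 135–118) at step 20, and finally at about (62–100, 108–102) within its panel. I'll turn those into angles.

Run:
```python
from h import *
def ang(p,z): d=loc(ray("side",*p,z))-loc(ray("side",*np.mean(cs,0),z)) ; return d
def px(u,v): return (270+(u+.5)/3.325-.5,260+(v+.5)/3.325-.5)
def a(o,i,z):
    d=loc(ray("side",*o,z))-loc(ray("side",*i,z)); return np.degrees(np.arctan2(d[1],d[0])),np.linalg.norm(loc(ray("side",*o,z))),np.degrees(np.arctan2(*loc(ray("side",*o,z))[::-1]))
s=lambda u,v:(235+(u+.5)/5-.5,265+(v+.5)/5-.5)
print("start",a(s(273,104),s(322,110),.074)); print("step20",a(px(85,135),px(110,118),.0757)); print("end",a(px(62,108),px(100,102),.077))
for n in("side0","side3"):
    W=cloud("side",np.load(f"pics/{n}.npy")); m=(np.linalg.norm(W[...,:2]-C,axis=-1)<.038)&(W[...,2]>.06)&(W[...,2]<.09)&(np.linalg.norm(W[...,:2]-C,axis=-1)>.012); print(n,"nut top z",np.median(W[m][:,2]),m.sum())
```

```text
start (np.float64(17.930925078764115), np.float64(0.040664406706573876), np.float64(13.868104110921202))
step20 (np.float64(75.08793827995855), np.float64(0.04074227492401668), np.float64(76.95293023871538))
end (np.float64(42.15298658351701), np.float64(0.04123301053592048), np.float64(44.16210496716286))
side0 nut top z 0.07438477779213351 872
side3 nut top z 0.077633718870943 887
```

The turn is 720° + ~27° from the start, about 2.07 turns. The nut top rose 3.2 mm, which confirms the turn count and is well inside a quarter turn. Next is the tab.

Run:
```python
from h import *
P=lambda m:(lambda s:print(m,s["time_s"],loc(s["ee_pos"]),s["ee_pos"][2],F()))(arm.read_state())
arm.move_straight(w(-.060,-.085,.15),.2)
arm.move_straight(w(-.106,0,.15),.2)
print(arm.move_straight(w(-.106,0,.043),.1,force_limit=6)); P("down"); arm.dwell(.2); f0=F()
print(arm.move_straight(w(-.052,0,.043),.04,force_limit=10)); P("push"); arm.dwell(.3); P("hold")
shot("side",(250,380,250,350),6,"pics/s4.png")
```

```text
False
down 20.4333 [-0.10564604  0.00030468] 0.04355123601874341 [-0.15055608 -0.36857904 -0.80159477]
True
push 21.6083 [-0.06553095 -0.00027928] 0.0423695816037713 [-0.84639139 -0.4834951   0.50227769]
hold 21.9083 [-0.06584636 -0.00050151] 0.04231439851719729 [-0.05277211  0.40979797 -0.36444628]
```

View pics/s4.png

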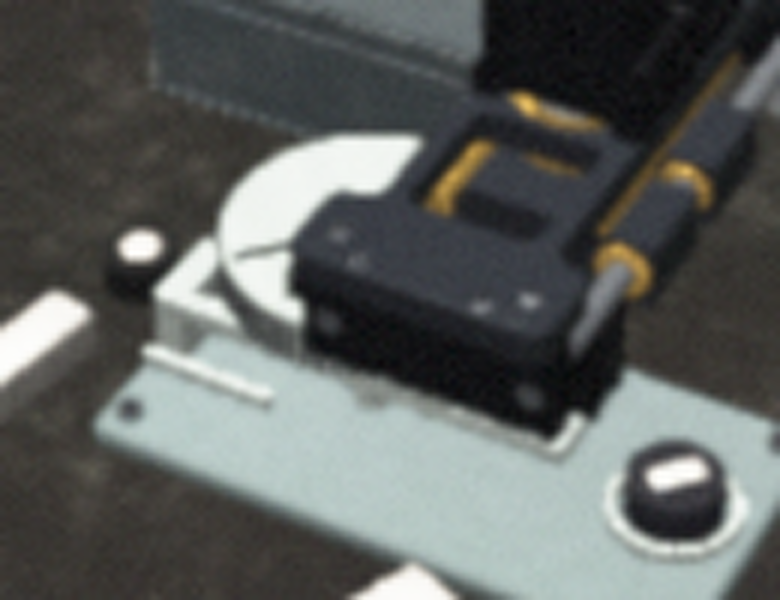

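The strap has moved back off the specimen, which is still in its nest at (675,490). I'll push once more to confirm it's at the stop, then retreat and measure.

Run:
```python
from h import *
P=lambda m:(lambda s:print(m,s["time_s"],loc(s["ee_pos"]),F()))(arm.read_state())
for x in(-.0645,-.0625,-.0605):
    arm.move_straight(w(x,0,.043),.02); arm.dwell(.15); P(x)
arm.move_straight(w(-.09,0,.043),.1); arm.move_straight(w(-.09,0,.16),.2); arm.move_pose([.25,.573,.22],Q); P("away")
for n in("side","top"):
    p,d=arm.capture(n); cv2.imwrite(f"pics/{n}5.png",p[:,:,::-1]); np.save(f"pics/{n}5.npy",d)
    W=cloud(n,d); L=np.stack([(W[...,:2]-C)@EX,(W[...,:2]-C)@EY,W[...,2]],-1)
    m=(L[...,0]<-.047)&(L[...,0]>-.09)&(abs(L[...,1])<.02)&(L[...,2]>.042)&(L[...,2]<.06); print(n,"tab",L[m].mean(0),m.sum())
a=cv2.imread("pics/side5.png")[225:375,220:420]; b=cv2.imread("pics/top5.png")[215:335,215:305]
a=cv2.resize(a,(480,360),interpolation=2); b=cv2.resize(b,(270,360),interpolation=2); cv2.imwrite("pics/end.png",np.hstack([a,b]))
```

```text
-0.0645 22.3583 [-0.06546052 -0.00034665] [-4.48253554 -1.22580446 -0.5376024 ]
-0.0625 22.7583 [-0.06528878 -0.00034667] [-13.96252032  -1.99473013   5.97432438]
-0.0605 23.1583 [-0.06516343 -0.00032246] [-22.16756206  -3.87984389  13.51954308]
away 25.8167 [-0.30127293  0.33225659] [1.35271144 0.70731912 0.31568801]
side tab [-0.05315014  0.00339626  0.05032061] 79
top tab [-0.05225772 -0.00172429  0.05440286] 28
```

View pics/end.png

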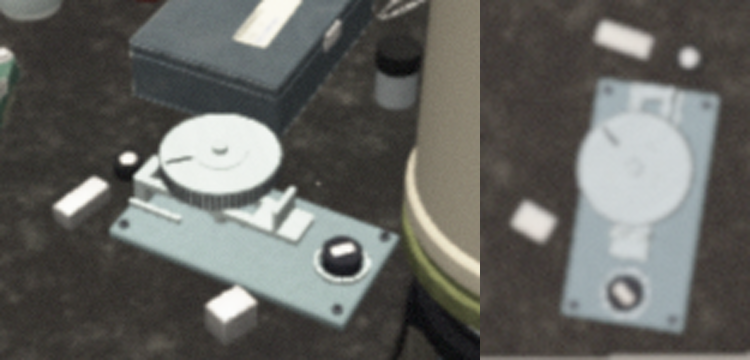

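The strap is on its hard stop: 22 N moved it less than 0.3 mm, and it has travelled about 28 mm. The specimen is in its nest, the neighbouring parts haven't moved, and the index line is where I left it.

```bash
python3 -c "
from cell import arm
arm.finish_job()"
```

```text
the job is handed in; nothing more can be done
```

The clamp nut is loosened by about two turns and the strap is pushed back to its stop. I handed the job in at about 26 s of the 64 s allowed.

- **Nut:** I rolled the closed fingertip about one and a half laps counterclockwise round the rim, pressing with about 6–12 N. The index line ended roughly 27° past two full turns, so the nut turned about 2.07 turns, well inside the quarter-turn tolerance. The nut top rose about 3.2 mm, against about 3.1 mm expected, which confirms the turn count. At a check partway round, the index line was about 19° further on than I had predicted. That was my estimate of the fingertip size, not slip.
- **Strap:** After the nut was done, I pushed the tab away from the specimen until it stopped. Pressing harder, up to 22 N, moved it less than 0.3 mm more. Depth readings put its travel at about 28 mm, matching the 28 mm stop.
- **Surroundings:** In the last pictures the specimen lies in its nest. The block, bar and round mount look unmoved against the first pictures. The lens can and eyepiece were judged only by eye, and I did not compare each one individually. The arm stayed well clear of both and was touching nothing when I handed in.

One disagreement remains: the two cameras placed the fixture's axis 2–4 mm apart sideways. Force feedback on the rim absorbed it.

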